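Empty the battery-cell dispenser into a tray

TASK

Stand the empty black tray on the bench under the mouth of the cell dispenser's chute, in line with it, and let go of it; then draw the chute's slide gate out until you feel it press on its sprung end stop, without ramming the stop, so that all five battery cells roll down into the tray. Leave the gate drawn out against its stop, the tray standing upright with the cells in it, and the other things on the bench where they are.

Things in the scene. Friction and masses are not known exactly. Their poses are not given: they have to be found in the camera images.
- dispenser: Battery-cell dispenser, fixed: white sheet-metal hopper about 205 mm deep, 150 wide, 340 tall, open bin on top, bare aluminium chute sloping down 35 degrees from level to its front. Origin: on the table, under the mouth; z up, y across the chute, -x level, out of the mouth. The dark base plate (150 wide, 10 high) begins 65 mm behind the mouth (+x); the space under the chute before it is free.
- mouth (a point): Middle of the chute floor's lip at the mouth, 65 mm above the table (underside at 61 mm); axes of dispenser. Chute 46 mm wide outside; side walls 16 mm high at the lip, leaning 10 mm forward of it. Cells roll out and fly forward a little: a tray in line with the chute (long side along x), its near end 0 to 20 mm behind the lip, catches all (farther in, a hand meets the chute). Slide that end in below the lip.
- gate_grip (a point): Middle of the gate's grip tab: black plastic, 18 mm wide (y), 12 thick, 60 long, reaching 25 mm beyond this point and 35 below, along the draw direction: in these axes (those of dispenser) (-0.574, 0, 0.819), 35 degrees from vertical. The steel gate below, 36 x 4 mm, stands square across the chute. Its grey guides reach 43 mm out to both sides, their tops 40 mm below this point along the tab.
- bin_edge (a point): Middle of the lower front edge of the bin (128 mm wide), which overhangs the gate's tab: it lies almost straight above the shut tab's middle (about 6 mm behind, 89 mm higher), so a gripper must come in tilted, along the tab; on that line nothing is in the way. The narrower throat wall below the bin is about 45 mm level behind the tab's middle. Axes of dispenser.
- gate (a joint): How far the gate has been drawn out, m: 0 shut. It slides stiffly (about 6 N to move it) and stays where it is left. The cells start to roll once it is about 20 mm out, well before the end stop.
- stop (a joint): How far the sprung end stop of the gate has been pushed in, m: 0 while the gate is not against it. The stop is hidden inside a guide, clamped at a place that is different each time, between 50 and 80 mm of gate travel; it is found by feel. It yields 1 mm per newton; pushed in 16 mm it is overloaded. The gate stays leaning on it when let go.
- tray_mid (a point): Centre of the loose, empty black plastic tray: an open box 150 mm long (x), 60 mm wide (y), 42 mm tall (z), walls 4 mm, 0.16 kg. The point is in the middle, 21 mm above its underside. It can be gripped from above across its 60 mm width.
- cell0_mid (a point): Centre of battery cell 1 of 5: a grey cylinder 18 mm thick and 34 mm long (along y), 25 g, waiting in the chute behind the gate.
- cell1_mid (a point): Centre of battery cell 2 of 5: a grey cylinder 18 mm thick and 34 mm long (along y), 25 g, waiting in the chute behind the gate.
- cell2_mid (a point): Centre of battery cell 3 of 5: a grey cylinder 18 mm thick and 34 mm long (along y), 25 g, waiting in the chute behind the gate.
- cell3_mid (a point): Centre of battery cell 4 of 5: a grey cylinder 18 mm thick and 34 mm long (along y), 25 g, waiting in the chute behind the gate.
- cell4_mid (a point): Centre of battery cell 5 of 5: a grey cylinder 18 mm thick and 34 mm long (along y), 25 g, waiting in the chute behind the gate.
- jar_mid (a point): Bystander: centre of a small white flux jar, 56 mm across, 45 mm tall. Loose.
- phone: Bystander: black phone lying flat, 148 x 72 x 8 mm, long along x; origin under its middle. Loose.
- mouse: Bystander: white computer mouse, 100 x 56 x 31 mm, long along x; origin under its middle. Loose.
- driver: Bystander: loose screwdriver about 160 mm long lying flat, along its x axis; origin near its middle, on the table.
Mind the look-alikes: they are no part of the job. Of the things that look like the part that bears tray_mid, the smaller one is meant.

How it is judged:
On the way, in this order (a step that is already met when the one before it is completed fails the run):
1. the tray stands under the chute's mouth, let go, with the gate still shut (horizontal distance between tray_mid and mouth below 0.09 m and height (world z) of tray_mid below 0.026 m and angle between tray_mid's own z axis and vertical below 0.1 rad and value of joint gate below 0.012 m and contact force between the fingers and tray below 0.2 N), for 0.2 s.
2. the gate is drawn out and presses on its end stop (pushed in more than 1 mm) (value of joint gate above 0.045 m and value of joint stop above 0.001 m), for 0.1 s.
At the end, for the whole second after the job is handed in: All five cells lie inside the tray; the tray stands upright on the bench (tilt under 0.1 rad), at rest, its centre within 130 mm of the chute's mouth; the gate is drawn out more than 45 mm and still touches its end stop (pushed in more than 0.5 mm) (x of cell0_mid in the frame of tray_mid between -0.075 and 0.075 m and y of cell0_mid in the frame of tray_mid between -0.03 and 0.03 m and z of cell0_mid in the frame of tray_mid between -0.021 and 0.03 m and x of cell1_mid in the frame of tray_mid between -0.075 and 0.075 m and y of cell1_mid in the frame of tray_mid between -0.03 and 0.03 m and z of cell1_mid in the frame of tray_mid between -0.021 and 0.03 m and x of cell2_mid in the frame of tray_mid between -0.075 and 0.075 m and y of cell2_mid in the frame of tray_mid between -0.03 and 0.03 m and z of cell2_mid in the frame of tray_mid between -0.021 and 0.03 m and x of cell3_mid in the frame of tray_mid between -0.075 and 0.075 m and y of cell3_mid in the frame of tray_mid between -0.03 and 0.03 m and z of cell3_mid in the frame of tray_mid between -0.021 and 0.03 m and x of cell4_mid in the frame of tray_mid between -0.075 and 0.075 m and y of cell4_mid in the frame of tray_mid between -0.03 and 0.03 m and z of cell4_mid in the frame of tray_mid between -0.021 and 0.03 m and height (world z) of tray_mid below 0.026 m and angle between tray_mid's own z axis and vertical below 0.1 rad and linear speed of tray below 0.02 m/s and horizontal distance between tray_mid and mouth below 0.13 m and value of joint gate above 0.045 m and value of joint stop above 0.0005 m).
It fails at once if the end stop is rammed: pushed in more than 16 mm (value of joint stop above 0.016 m).
It fails at once if a bystander (jar, phone, mouse, screwdriver) is shifted more than 30 mm (distance of any of jar_mid, phone, mouse, driver from where it was at the start of the episode above 0.03 m).
It also fails if it takes over 59 s, if anything falls off the work surface, if the arm or the gripper's body presses on something with over 40 N, if the wrist force passes 120 N, or if a joint passes its speed limit or range.

ROBOT

A 6-joint arm with a two-finger parallel gripper is mounted at the origin on the work surface. World frame = base frame: x ahead of the robot, y to its left, z up, the work surface at z = 0. Lengths are in m, angles in rad, forces in N, time in s.
With the tool pointing down it reaches from about 0.225 to 0.725 m from the base axis. Payload 3.1 kg.
Tool frame: the origin (TCP) lies midway between the tips of the shut fingers; the grasp point (between the pads) lies 19 mm behind it; z points along the fingers, y is the line along which they close (so a half turn about z gives the same grasp; the last joint's range is limited). The gripper opens to 85 mm and grips with 20 to 120 N. Pads are 22 mm wide; open, the fingers measure 114 mm over their backs; the gripper's body (76 mm by 85 mm) begins 54 mm behind the grasp point. The pads swing forward as they close: fully open they stand 13 mm farther back than shut.
Start: joints at [-1.329, 0.048, 0.099, 1.622, 0, 1.443], TCP at [0.19, -0.49, 0.231] pointing down, gripper open.
Joint ranges: [-2.91, 2.91], [-0.99, 1.94], [-1.21, 1.42], [-2.12, 2.29], [-1.49, 1.47], [-3.14, 3.14]. Speed limits (rad/s): [2.79, 2.79, 3.14, 3.14, 3.14, 3.14].

INTERFACE

Orientations are given as a 3x3 rotation matrix whose columns are the frame's x, y, z axes.
In Python, from cell import * gives the robot as it stands. Calls block until the motion is done:
- reach(position, orientation): joint-space move of the TCP to a pose.
- movel(position, attitude=None, vel=0.15, guard=None): straight line of the TCP; attitude=None keeps the orientation; vel is the mean speed in m/s. With guard (N) it stops when the force on the tool has changed by that much, and returns True; else False.
- move_j(angles): joint-space move.
- let_go() and clamp(effort=None): open the fingers fully, or close them until they stop; effort is the grip in N (None keeps the last).
- pause(seconds).
- ik(position, orientation): joint angles nearest the present ones, or None.
- get_obs(): the state.
- capture(name): name is "scene" or "side" or "wrist"; returns (picture, depth): 400x640x3 uint8, red, green, blue; 400x640 float32, m along the optical axis (not along the pixel's ray), 0 where there is no reading.
- camera_info(name): a dict with "fov_y" (degrees; the focal length in pixels is half the picture's height over the tangent of half this angle, whatever the lens; pixels are square), "cx", "cy" (the principal point, pixels), "cam_to_world" (4x4, takes a point from camera to world coordinates). Camera axes: x right, y down, z forward; pixel columns grow to the right and rows downward; lengths in m; the calibration is good to about 2 mm. A picture is of the moment at which its call begins: read the wrist's pose just before it. camera_info takes no time and is no camera call; for the wrist camera it gives the pose at the moment of the call.
A pose or a line that the arm cannot do raises PlanningError and nothing moves.
- hand_in(): hands the job in; it is judged then, once.
Trained networks look in the newest picture that a camera, given by its name, has taken for a name from the list of things; names that differ only in an ending like _2 or _b are one class to them, and where a whole thing is asked for, a point or a joint stands for the part that bears it (a point fixed in the world has none). Each returns a list of dicts, best first, with "conf" (0 to 1); they miss things now and then, are a little off and sometimes report something else, mostly with a low value. They report only what shows in the picture. A call takes as long as a camera call. They do not tell look-alikes from the thing itself.
- boxes_of(camera, thing): "box" ([centre column, centre row, width, height] in pixels, round what is visible of it).
- regions_of(camera, thing): "pixels" (400x640 bool, what is visible of it) and "box" ([centre column, centre row, width, height] in pixels, round what is visible of it).
- landmark_of(camera, thing): "point" ([column, row] in pixels: a listed point, or the origin of a listed thing).
The state is a dict: "t": time; "joints": joint angles; "qd": joint speeds; "tau": joint torques, N m; "position": TCP position; "tcp_rot": TCP orientation; "ft_force": force on the tool from outside, world axes, zero at the start; "moment": the same for the moment, N m; "grip_width": finger opening in m; "finger_force": force on a finger pad.
Only numpy, scipy, OpenCV 4.12 (cv2) and the standard library are available. Lean on these libraries where they do the work, as an engineer would, in place of code of your own. Each camera call takes 0.05 s, during which the arm holds its last target. There are 200 camera calls.

## Working session

There is one attempt and no reset: what is moved stays moved. The work goes in short steps, each a Python script; the robot and the scene stay as the last script left them, time stands still between calls to the robot, and variables do not carry over. Pictures are saved under pics/ and viewed, at most 10 in all, crops included, and the job is handed in when it is done.

```bash
mkdir -p pics; ls; cat > h.py <<'E'
from cell import *
import numpy as np, cv2
def pts(cam, info, depth):
    f=200/np.tan(np.radians(info["fov_y"])/2)
    v,u=np.mgrid[0:400,0:640]
    P=np.stack([(u-info["cx"])/f*depth,(v-info["cy"])/f*depth,depth],-1)
    T=np.array(info["cam_to_world"])
    return P@T[:3,:3].T+T[:3,3]
def look(cam,name=None):
    i=camera_info(cam); p,d=capture(cam)
    if name: cv2.imwrite(f"pics/{name}.png",p[:,:,::-1])
    return p,d,pts(cam,i,d)
E
python3 - <<'E'
from h import *
a={}
for c in("scene","side"):
    p,d,W=look(c,c); a[c]=p
    np.savez(f"{c}.npz",p=p,d=d,W=W)
    print(c,camera_info(c))
    for t in("mouth","gate_grip","bin_edge","dispenser","tray_mid","jar_mid","phone","mouse","driver"):
        for r in landmark_of(c,t)[:3]:
            u,v=np.round(r["point"]).astype(int)
            print(t,round(r["conf"],2),u,v, W[v,u].round(3) if 0<=v<400 and 0<=u<640 else None)
print(get_obs()["t"])
E
```

```text
pics
scene {'fov_y': 50.02564665989269, 'cx': 317.6001812306895, 'cy': 203.56139414317718, 'cam_to_world': array([[ 0.74534021,  0.52681092, -0.40858075,  1.00183918],
       [ 0.66656679, -0.5773536 ,  0.47154166, -0.55249869],
       [ 0.01251773, -0.62380532, -0.78147952,  1.08090332],
       [ 0.        ,  0.        ,  0.        ,  1.        ]])}
mouth 0.81 344 210 [0.544 0.098 0.062]
gate_grip 0.73 349 183 [0.557 0.091 0.2  ]
bin_edge 0.63 358 164 [0.571 0.101 0.277]
dispenser 0.65 343 223 [ 0.547  0.095 -0.   ]
tray_mid 0.74 254 272 [ 0.471 -0.21   0.004]
jar_mid 0.56 214 304 [ 0.482 -0.357  0.04 ]
phone 0.67 348 162 [0.581 0.042 0.336]
mouse 0.76 304 332 [ 0.705 -0.252  0.033]
mouse 0.72 346 224 [ 0.556  0.1   -0.002]
driver 0.7 274 338 [ 0.653 -0.309  0.011]
side {'fov_y': 52.611716746639864, 'cx': 325.44392469433274, 'cy': 203.72495512720837, 'cam_to_world': array([[-0.70699709, -0.40392042,  0.58051995, -0.16886961],
       [-0.70721374,  0.40606844, -0.57875483,  0.66508838],
       [-0.00195994, -0.81972966, -0.57274727,  0.87730399],
       [ 0.        ,  0.        ,  0.        ,  1.        ]])}
mouth 0.79 290 254 [0.544 0.104 0.065]
gate_grip 0.51 286 218 [0.549 0.105 0.198]
gate_grip 0.47 398 210 [ 0.465 -0.325  0.048]
bin_edge 0.64 274 232 [0.574 0.132 0.149]
bin_edge 0.56 279 193 [ 0.882 -0.129  0.017]
dispenser 0.94 292 274 [ 0.529  0.113 -0.   ]
dispenser 0.19 360 198 [ 0.629 -0.314  0.025]
tray_mid 0.84 451 235 [ 0.253 -0.316  0.063]
tray_mid 0.7 371 230 [ 0.466 -0.18   0.04 ]
jar_mid 0.59 398 211 [ 0.466 -0.328  0.041]
phone 0.95 262 345 [0.388 0.335 0.008]
mouse 0.75 333 204 [ 0.672 -0.213  0.027]
driver 0.63 357 199 [ 0.635 -0.303  0.023]
1.0
```

View pics/scene.png

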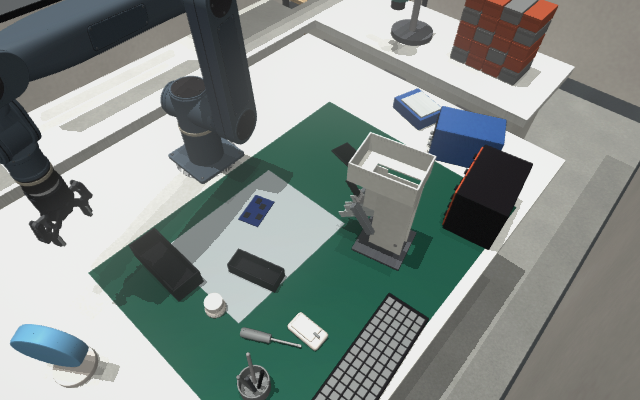

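View pics/side.png

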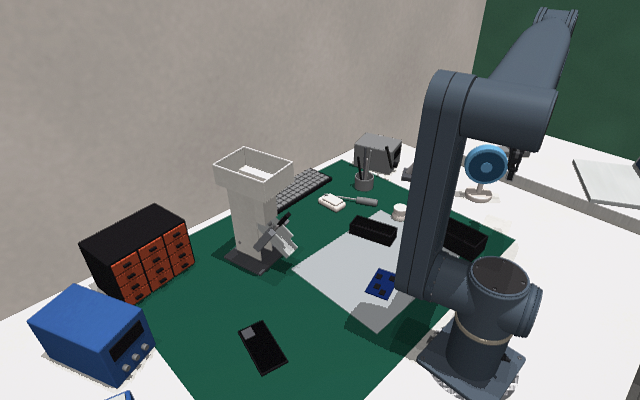

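The scene view shows the small tray at (256,270) and a larger look-alike at (166,262). The dispenser is at (390,200) with its mouth at about (345,210) facing left, and the jar, driver and mouse sit just below the tray. Next I fit the tray and dispenser poses from depth.

```bash
python3 - <<'E'
from h import *
S={c:np.load(c+".npz") for c in("scene","side")}
def rect(m,W,n):
    P=W[m]; 
    r=cv2.minAreaRect(P[:,:2].astype(np.float32)*1000); print(n,len(P),np.round(r[0],1),np.round(r[1],1),round(r[2],1))
for c in S:
    p,d,W=S[c]["p"],S[c]["d"],S[c]["W"]; x,y,z=W[...,0],W[...,1],W[...,2]; ok=d>0
    dark=p.max(-1)<70
    rect(ok&(abs(x-.46)<.12)&(abs(y+.2)<.1)&(z>.036)&(z<.047)&dark,W,c+" tray rim")
    rect(ok&(abs(x-.46)<.12)&(abs(y+.2)<.1)&(z>.015)&(z<.047)&dark,W,c+" tray all")
    rect(ok&(abs(x-.6)<.2)&(abs(y-.1)<.2)&(z>.332)&(z<.36),W,c+" bin rim")
    rect(ok&(abs(x-.6)<.2)&(abs(y-.1)<.2)&(z>.25)&(z<.36),W,c+" bin")
    rect(ok&(abs(x-.6)<.2)&(abs(y-.1)<.2)&(z>.005)&(z<.014)&dark,W,c+" base")
    m=ok&(abs(x-.55)<.1)&(abs(y-.1)<.08)&(z>.14)&(z<.23)&dark&(y<.3)
    Q=W[m]; print("tab cand",len(Q),Q.mean(0).round(3),Q.min(0).round(3),Q.max(0).round(3))
crop=S["scene"]["p"][140:280,300:440]; crop2=S["side"]["p"][180:290,220:360]
a=cv2.resize(crop,(560,560),interpolation=2); b=cv2.resize(crop2,None,fx=4,fy=4)[:,:240*1]
cv2.imwrite("pics/c1.png",a[:,:,::-1]); cv2.imwrite("pics/c2.png",cv2.resize(crop2,None,fx=5,fy=5,interpolation=2)[:,:,::-1])
E
```

```text
scene tray rim 167 [ 478.6 -208.2] [149.  59.] 16.0
scene tray all 560 [ 478.8 -208.4] [149.1  61.3] 16.0
scene bin rim 547 [654.  121.3] [179.2 134.5] 13.1
scene bin 3927 [654.1 121.2] [179.3 134.9] 13.1
scene base 396 [699.1 106.5] [200.5 375.8] 0.1
tab cand 103 [0.568 0.096 0.183] [0.548 0.087 0.159] [0.584 0.111 0.21 ]
side tray rim 169 [ 475.8 -202.1] [150.4  62.8] 16.1
side tray all 603 [ 476.7 -202.3] [151.8  67.4] 16.7
side bin rim 570 [654.1 123.9] [182.  133.3] 12.7
side bin 3036 [653.8 124.2] [182.5 134.1] 12.7
side base 807 [601.1 108.8] [381.7 398.2] 89.9
tab cand 87 [0.56  0.107 0.189] [0.542 0.084 0.14 ] [0.615 0.146 0.214]
```

View pics/c1.png

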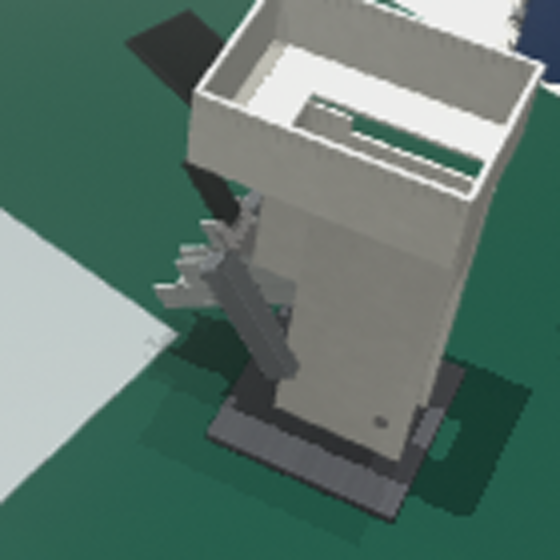

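View pics/c2.png

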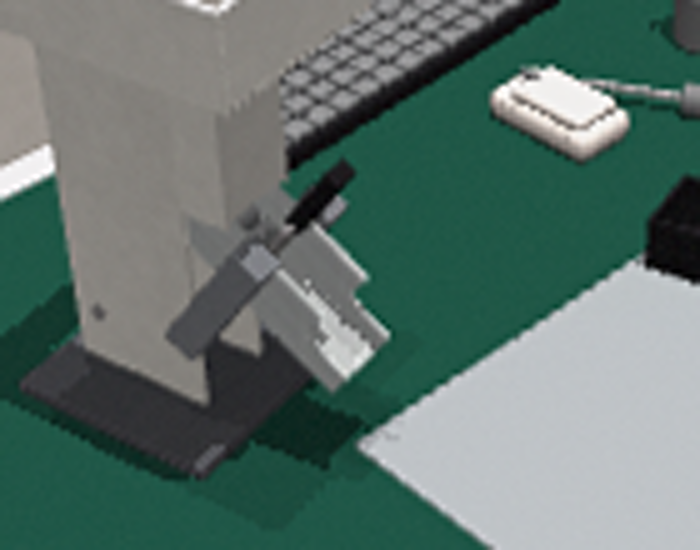

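The crops show the tab at side pixel (285,218), leaning forward, and the mouth lip at about (289,252). The dispenser yaw is about 13° and the tray yaw about 16°. I'll check both from near with the wrist camera, starting with the dispenser.

```bash
cat >> h.py <<'E'
def frame(yaw): 
    c,s=np.cos(yaw),np.sin(yaw); return np.array([[c,-s,0],[s,c,0],[0,0,1]])
def Rtool(yaw,tilt=0,half=False):
    # z = forward*sin(tilt) - up*cos(tilt), y = +-dispenser y
    D=frame(yaw); z=D@[np.sin(tilt),0,-np.cos(tilt)]; y=D@[0,1,0]*(-1 if half else 1)
    return np.column_stack([np.cross(y,z),y,z])
E
python3 - <<'E'
from h import *
o=get_obs(); i=camera_info("wrist"); T=i["cam_to_world"]; R=np.array(o["tcp_rot"])
print("cam in tool",(R.T@(T[:3,3]-o["position"])).round(3),(R.T@T[:3,:3]).round(2).tolist(),i["fov_y"],"R",R.round(2).tolist())
yw=np.radians(13)
D=frame(yw); g=np.array([.558,.10,.188]); d=D@[-.574,0,.819]
for h in(0,1):
    A=Rtool(yw,np.radians(35),h)
    for n,p in dict(view=g+d*.16,view2=g+d*.10,grip=g-d*.012,out=g+d*.08).items():
        q=ik(p,A); print(h,n,p.round(3),None if q is None else np.round(q,2))
    A=Rtool(np.radians(16),0,h)
    q=ik([.477,-.205,.03],A); print(h,"tray",None if q is None else np.round(q,2))
E
```

```text
cam in tool [ 0.072 -0.001 -0.142] [[0.0, -0.96, -0.29], [1.0, 0.0, -0.0], [0.0, -0.29, 0.96]] 60.233987403998476 R [[0.93, 0.36, 0.0], [0.36, -0.93, -0.0], [-0.0, 0.0, -1.0]]
0 view [0.469 0.079 0.319] [-0.1  -0.72 -0.45  1.25  0.18 -0.27]
0 view2 [0.502 0.087 0.27 ] [-0.06 -0.66 -0.52  1.12  0.16 -0.24]
0 grip [0.565 0.102 0.178] [-0.02 -0.48 -0.6   0.85  0.14 -0.2 ]
0 out [0.513 0.09  0.254] [-0.05 -0.63 -0.54  1.07  0.16 -0.23]
0 tray [-0.54  0.09 -0.26  1.22  0.   -0.81]
1 view [0.469 0.079 0.319] [-0.1  -0.72 -0.45  1.25  0.18  2.87]
1 view2 [0.502 0.087 0.27 ] [-0.06 -0.66 -0.52  1.12  0.16  2.9 ]
1 grip [0.565 0.102 0.178] [-0.02 -0.48 -0.6   0.85  0.14  2.94]
1 out [0.513 0.09  0.254] [-0.05 -0.63 -0.54  1.07  0.16  2.91]
1 tray [-0.54  0.09 -0.26  1.22  0.    2.33]
```

```bash
python3 - <<'E'
from h import *
yw=np.radians(13)
D=frame(yw); g=np.array([.558,.10,.188]); d=D@[-.574,0,.819]
reach(g+d*.17-D@[.03,0,0],Rtool(yw,np.radians(35)))
def lm(ts,W):
    for t in ts:
        for r in landmark_of("wrist",t)[:2]:
            u,v=np.round(r["point"]).astype(int); print(t,round(r["conf"],2),u,v,W[v,u].round(4))
p,d_,W=look("wrist","w1"); np.savez("w1.npz",p=p,d=d_,W=W,T=camera_info("wrist")["cam_to_world"])
lm(["mouth","gate_grip","bin_edge"],W)
reach([.477-.02,-.205,.24],Rtool(np.radians(16)))
p,d_,W=look("wrist","w2"); np.savez("w2.npz",p=p,d=d_,W=W)
lm(["tray_mid","jar_mid"],W)
z=W[...,2]; m=(d_>0)&(abs(W[...,0]-.477)<.12)&(abs(W[...,1]+.205)<.08)&(p.max(-1)<70)
for lo in(.034,.015):
    P=W[m&(z>lo)&(z<.05)]; print(cv2.minAreaRect(P[:,:2].astype(np.float32)*1000))
print(get_obs()["t"])
cv2.imwrite("pics/w12.png",np.hstack([cv2.imread("pics/w1.png"),cv2.imread("pics/w2.png")])[:, :][:400,:1280][:, ::1] if 0 else np.vstack([cv2.resize(cv2.imread("pics/w1.png"),(480,300)),cv2.resize(cv2.imread("pics/w2.png"),(480,300))]))
E
```

```text
mouth 0.84 320 112 [ 5.889e-01  1.059e-01 -4.000e-04]
gate_grip 0.64 323 205 [0.5428 0.0986 0.2026]
bin_edge 0.81 325 292 [0.5663 0.1055 0.2781]
tray_mid 0.84 312 190 [ 0.4837 -0.2067  0.0027]
jar_mid 0.83 185 145 [ 0.4634 -0.3395  0.0452]
jar_mid 0.66 319 190 [ 0.4813 -0.1991  0.0034]
((475.017578125, -204.7467041015625), (149.368896484375, 59.37495803833008), 16.197824478149414)
((475.017578125, -204.7467041015625), (149.368896484375, 59.37495803833008), 16.197824478149414)
4.65
```

View pics/w12.png

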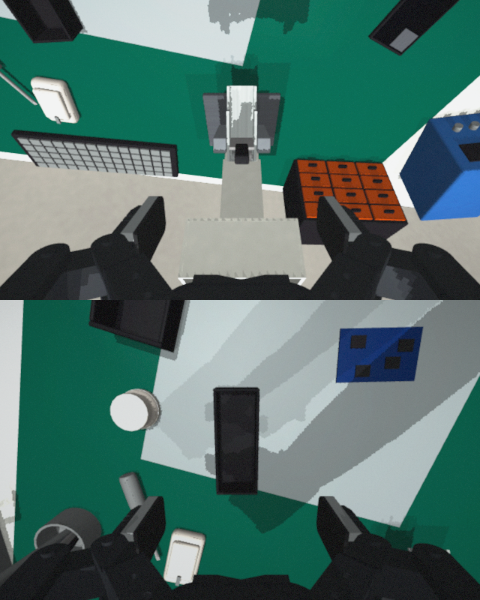

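The wrist views show the dispenser with the chute lip at about (320,113), the tab at (321,205) and the bin's front edge at row 291. The empty tray is at (315,585−300→ centre) with the jar well clear to its left. Next I fit the chute geometry.

```bash
python3 - <<'E'
from h import *
s=np.load("w1.npz"); p,d,W,T=s["p"],s["d"],s["W"],s["T"]
i=camera_info("wrist"); f=200/np.tan(np.radians(i["fov_y"])/2)
def ray(u,v,z):
    r=T[:3,:3]@[(u-i["cx"])/f,(v-i["cy"])/f,1]; return T[:3,3]+r*(z-T[2,3])/r[2]
print("mouth ray",ray(320,112,.065).round(4))
x,y,z=W[...,0],W[...,1],W[...,2]; ok=d>0
near=ok&(abs(x-.58)<.12)&(abs(y-.11)<.12)
# bin front face
m=near&(z>.28)&(z<.335)&(x<.60); P=W[m]
n=np.linalg.svd(P-P.mean(0),full_matrices=False)[2][2]; print("bin front",len(P),P.mean(0).round(4),P.min(0).round(3),P.max(0).round(3),"n",n.round(3),np.degrees(np.arctan2(n[1],n[0])))
R=cv2.minAreaRect(P[:,:2].astype(np.float32)*1000); print(R)
m=near&(p.max(-1)<60)&(z>.15)&(z<.23); P=W[m]
print("tab",m.sum(),P.mean(0).round(4),P.min(0).round(4),P.max(0).round(4)); v,u=np.nonzero(m);print(u.min(),u.max(),v.min(),v.max())
top=P[P[:,2]>P[:,2].max()-.012];print("tabtop",len(top),top.mean(0).round(4))
# chute: points above base, in front
m=near&(z>.055)&(z<.15)&(x<.62)
P=W[m]; yw=np.radians(13); D=frame(yw); Q=(P-[.55,.1,0])@D
for lo in np.arange(-.03,.05,.01):
    k=Q[(Q[:,0]>lo)&(Q[:,0]<=lo+.01)]
    if len(k): print(lo.round(2),len(k),"y",np.percentile(k[:,1],[1,99]).round(4),"z",np.percentile(k[:,2],[1,50,99]).round(3))
E
```

```text
mouth ray [0.5412 0.0951 0.065 ]
bin front 11036 [0.5669 0.1037 0.3093] [0.551 0.041 0.28 ] [0.599 0.173 0.335] n [-0.975 -0.222  0.007] -167.18197252088507
((567.9168090820312, 109.6514663696289), (132.75631713867188, 46.66853332519531), 82.86546325683594)
tab 426 [0.5506 0.0996 0.1951] [0.5394 0.0896 0.1571] [0.5806 0.1121 0.2127]
313 331 192 217
tabtop 210 [0.5442 0.0983 0.2081]
-0.02 59 y [-0.0222  0.0226] z [0.076 0.079 0.082]
-0.01 324 y [-0.0224  0.0226] z [0.064 0.068 0.117]
0.0 514 y [-0.0228  0.0218] z [0.068 0.075 0.124]
0.01 448 y [-0.0219  0.022 ] z [0.075 0.081 0.132]
0.02 629 y [-0.0417  0.0408] z [0.082 0.104 0.15 ]
0.03 596 y [-0.0406  0.0398] z [0.089 0.097 0.149]
0.04 565 y [-0.0397  0.0397] z [0.096 0.104 0.149]
```

```bash
cat >> h.py <<'E'
YW=np.radians(12.83); D=frame(YW); EX=D[:,0]
MOUTH=np.array([.5415,.0975,0]); GRIP=np.array([.559,.1015,.188]); DRAW=D@[-.574,0,.819]
E
python3 - <<'E'
from h import *
ty=np.radians(16.2); t=np.array([.475,-.2047,0])-.02*frame(ty)[:,0]; A=Rtool(ty); Z=np.array([0,0,1.])
reach(t+.09*Z,A); movel(t+.006*Z,vel=.1); clamp(40)
o=get_obs(); print(o["t"],o["grip_width"],o["position"],o["finger_force"])
if .05<o["grip_width"]<.07:
    movel(t+.10*Z,vel=.15)
    B=Rtool(YW); c=MOUTH-.085*EX
    reach(c-.10*EX+.10*Z,B); movel(c-.10*EX+.014*Z,vel=.12)
    print("blocked?",movel(c+.014*Z,vel=.06,guard=6)); print("down",movel(c+.0055*Z,vel=.02,guard=8))
    o=get_obs(); print(o["t"],o["position"],o["ft_force"],o["grip_width"])
    p,d,W=look("side","s2"); np.savez("s2.npz",p=p,d=d,W=W)
    cv2.imwrite("pics/s2c.png",cv2.resize(p[170:320,200:420],None,fx=3,fy=3,interpolation=2)[:,:,::-1])
E
```

```text
6.65 0.0594402069235559 [ 0.45669091 -0.21091272  0.00711947] 45.16905605792999
blocked? False
down True
11.5917 [0.45887317 0.078613   0.00712437] [1.07521103 0.30438895 2.89428971] 0.05949565705332312
```

View pics/s2c.png

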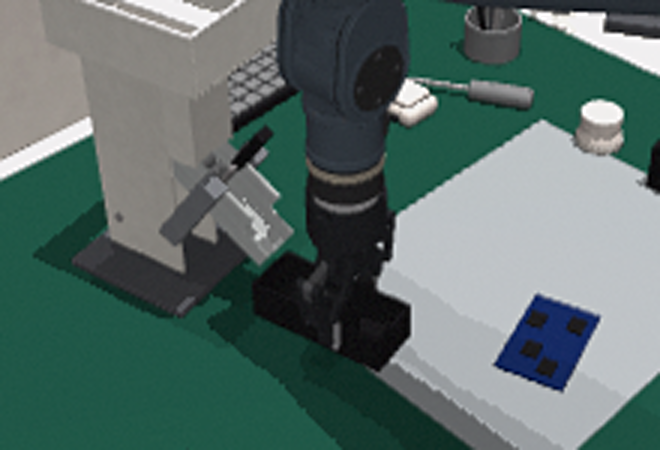

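The tray is set down under the mouth in line with the chute, its near end just beneath the lip at crop (280,265). I'll release it, back off and check from above.

```bash
python3 - <<'E'
from h import *
let_go(); o=get_obs(); movel(o["position"]+np.array([0,0,.09]),vel=.12); 
A=Rtool(YW,np.radians(35))
reach(GRIP+DRAW*.15-.04*EX,A)
p,d,W=look("wrist","w3"); x,y,z=W[...,0],W[...,1],W[...,2]
m=(d>0)&(abs(x-.48)<.12)&(abs(y-.08)<.08)&(p.max(-1)<70)&(z>.03)&(z<.05)
P=W[m]; print(cv2.minAreaRect(P[:,:2].astype(np.float32)*1000),"expect",(MOUTH-.065*EX).round(4)); Q=(P-MOUTH)@D; print(np.percentile(Q,[.5,99.5],axis=0).round(4).tolist())
m=(d>0)&(abs(x-.56)<.06)&(abs(y-.1)<.03)&(p.max(-1)<60)&(z>.15)&(z<.23);P=W[m]
top=P[P[:,2]>.203]; print("tabtop",top.mean(0).round(4),P[:,2].max(), "model", (GRIP+.025*DRAW).round(4))
print(get_obs()["t"],get_obs()["ft_force"])
E
```

```text
((488.25738525390625, 86.56329345703125), (129.9915008544922, 59.89249038696289), 12.751222610473633) expect [0.4781 0.0831 0.    ]
[[-0.1188, -0.0287, 0.0303], [0.0099, 0.0309, 0.0429]]
tabtop [0.5437 0.0981 0.2079] 0.21223398655958345 model [0.545  0.0983 0.2085]
13.8333 [ 0.96290837  0.57371138 -0.44264101]
```

View pics/w3.png

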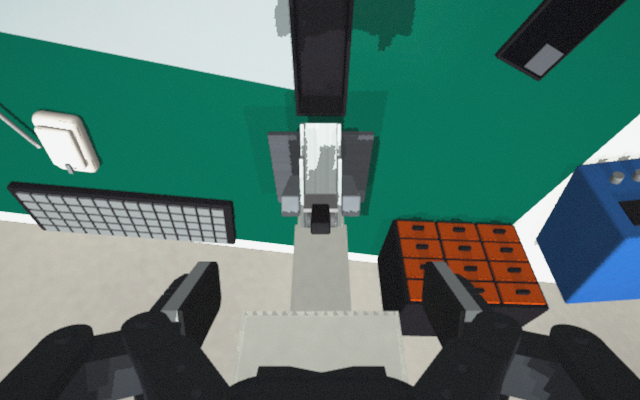

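The tray is in line: near end about 10 mm behind the lip, about 1 mm off centre, yaw 12.75°. The tab at (320,217) fits the model. Now I grip it and draw in small steps.

```bash
python3 - <<'E'
from h import *
A=Rtool(YW,np.radians(35))
reach(GRIP+DRAW*.10,A)
print("hit",movel(GRIP-.015*DRAW,vel=.08,guard=8)); clamp(60)
o=get_obs(); p0=np.array(o["position"]); print(o["t"],o["grip_width"],((p0-GRIP)@DRAW).round(4),o["ft_force"].round(1) if hasattr(o["ft_force"],"round") else o["ft_force"])
if not .014<o["grip_width"]<.022: raise SystemExit("bad grip")
fd=lambda: float(np.mean([np.dot(get_obs()["ft_force"],DRAW) for _ in range(3)]))
f=[];T0=GRIP-.015*DRAW if np.linalg.norm(p0-GRIP+.015*DRAW)<.004 else p0
for s in list(np.arange(.01,.045,.01))+list(np.arange(.043,.0901,.002)):
    movel(T0+s*DRAW,vel=.03 if s<.042 else .02); pause(.05)
    v=fd(); tr=float((np.array(get_obs()["position"])-p0)@DRAW); f.append(v); print(round(tr*1000,1),round(v,2),end=" | ")
    if s>.044:
        base=np.median(f[3:6]) 
        if abs(v-base)>4.0: print("STOP felt"); break
o=get_obs(); print(o["t"],o["grip_width"])
E
```

```text
hit False
16.4667 0.01696078030096428 -0.0149 [-0.9 -4.1  1.1]
9.6 -3.21 | 19.7 -2.21 | 29.7 -1.48 | 39.7 -2.42 | 42.6 -2.85 | 44.5 -2.78 | 46.5 -3.99 | 48.4 -4.36 | 50.3 -4.95 | 52.1 -6.36 | 53.8 -9.21 | STOP felt
20.75 0.017045678907122924
```

```bash
python3 - <<'E'
from h import *
fd=lambda: float(np.mean([np.dot(get_obs()["ft_force"],DRAW) for _ in range(3)]))
T0=GRIP-.015*DRAW
pause(.3); print("rest",fd())
for s in(.0565,.0575):
    movel(T0+s*DRAW,vel=.02); a=fd(); pause(.2); print(s,((np.array(get_obs()["position"])-T0)@DRAW).round(4),a,fd())
p,d,W=look("side","s3"); cv2.imwrite("pics/s3c.png",cv2.resize(p[150:320,200:420],None,fx=3,fy=3,interpolation=2)[:,:,::-1])
print(get_obs()["t"])
E
```

```text
rest -7.882063500859897
0.0565 0.0553 -10.242175696929799 -9.675224122753646
0.0575 0.056 -11.078219412288126 -11.6997451784078
22.0
```

View pics/s3c.png

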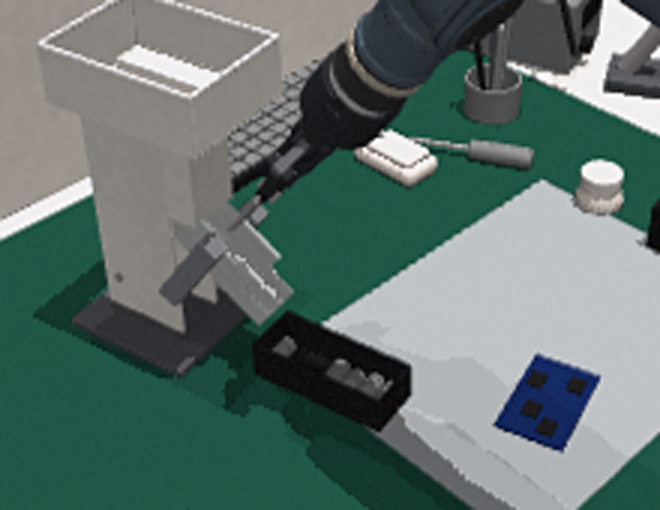

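The tray holds the cells, at crop (285–380, 345–380). The force now climbs steadily to about 11–12 N, which is friction plus roughly 5 N from the stop. I'll release and check.

```bash
python3 - <<'E'
from h import *
let_go(); o=get_obs(); movel(np.array(o["position"])+.08*DRAW,vel=.1)
A=Rtool(YW,np.radians(20)); reach(MOUTH-.10*EX+np.array([0,0,.33]),A); pause(.3)
p,d,W=look("wrist","w4"); print(get_obs()["t"])
for k in range(5):
  for r in regions_of("wrist",f"cell{k}_mid")[:8]:
    m=r["pixels"]&(d>0); q=(np.median(W[m],axis=0)-MOUTH)@D; print(k,round(r["conf"],2),np.round(r["box"][:2]),q.round(3))
  break
m=(d>0)&(abs(W[...,0]-.54)<.06)&(abs(W[...,1]-.1)<.03)&(p.max(-1)<60)&(W[...,2]>.17)
P=W[m]; print("tab zmax",P[:,2].max() if len(P) else None, "shut .212; travel", (P[:,2].max()-.2122)/.819)
E
```

```text
24.4
0 0.69 [322.  50.] [-0.127  0.     0.02 ]
tab zmax 0.25620006413814134 shut .212; travel 0.05372413203680261
```

View pics/w4.png

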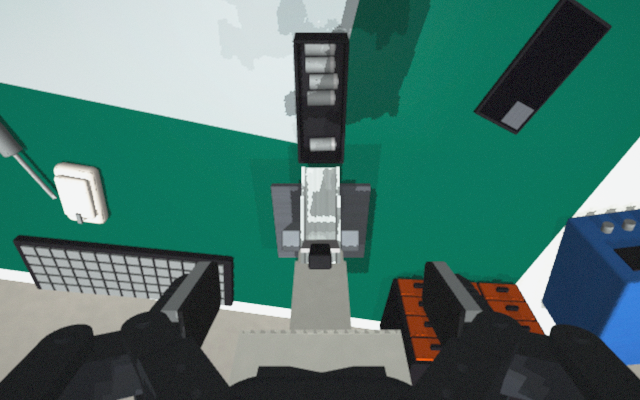

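The wrist view shows all five cells in the tray (rows 48, 65, 81, 97 and 145 at column 321) and the tray upright. The gate is about 54 mm out, so it's done.

```bash
python3 -c "
from cell import *
print(hand_in())"
```

```text
the job is handed in; nothing more can be done
None
```

I handed the job in at about 25 s: the tray is under the mouth with all five cells in it, and the gate is drawn out about 54 mm. By feel it pressed about 5 mm into the sprung stop. I saw no bystander moved; I did not measure that or re-check the stop after letting go, and no verdict came back.

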